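Square up a tart in the patisserie display

ROBOT

A 6-joint arm with a two-finger parallel gripper is mounted at the origin on the work surface. World frame = base frame: x ahead of the robot, y to its left, z up, the work surface at z = 0. Lengths are in m, angles in rad, forces in N, time in s.
With the tool pointing down it reaches from about 0.425 to 0.95 m from the base axis. Payload 3.5 kg.
Tool frame: the origin (TCP) lies on the centre line of the jaws, within the pads' length; the fingertips stand 19 mm ahead of it and the grasp point (between the pads) is the TCP; z points along the fingers, y is the line along which they close (so a half turn about z gives the same grasp; the last joint's range is limited). The gripper opens to 85 mm and grips with 20 to 120 N. Pads are 22 mm wide; open, the fingers measure 114 mm over their backs; the gripper's body (76 mm by 85 mm) begins 54 mm behind the grasp point. The pads swing forward as they close: fully open they stand 13 mm farther back than shut.
Start: joints at [1.032, 0.286, 1.577, -0, 1.279, -0.15], TCP at [0.256, 0.625, 0.225] pointing down, gripper open.
Joint ranges: [-2.77, 2.77], [-0.9, 2.22], [0.21, 2.48], [-1.53, 4.67], [0.24, 2.81], [-2.84, 2.84]. Speed limits (rad/s): [2.79, 2.79, 3.14, 3.14, 3.14, 3.14].

INTERFACE

Orientations are given as a unit quaternion [x, y, z, w].
In Python, from plant import ctrl, imaging gives the robot as it stands. The module is installed in compiled form; this text tells all that it offers.
- The arm moves only by the shell command python3 -m handwheel 'ROWS' [OPENING] [FORCE]. ROWS is JSON, one flat list of numbers, 6 for each row, row after row: the shift along the world's x, y, z in units of 150 mm (1.0 is 150 mm), then the turn, a rotation vector about the world's x, y, z in units of 90 degrees (1.0 is 90 degrees). In form: [tx, ty, tz, rx, ry, rz, tx, ty, tz, rx, ry, rz, ...]. A call has 1 to 5 rows; each row shifts and turns the commanded pose from where the row before left it; what a row does not reach is not made up. A row lasts 1/12 s, in which the tool goes at most 41.7 mm and 7.16 degrees, less where a joint would pass 70% of its speed; a pose out of reach is approached as far as the arm can. A call with a number of a shift or a turn outside -1 to 1 is refused whole. A call with a gripper value outside its range is refused whole. OPENING is the opening, from 0 (shut) to 1 (fully open), set as the call begins (- or left out, the last holds). The fingers move at their own pace and stop on an object; FORCE is the grip in N (left out, the last holds). Time passes only in rows, so rows that do not move let the fingers close. It gives the time, the measured TCP pose, the force, the opening and the grip force at its end, in the units of the state.
- ctrl.get_state(): the state, without advancing time (a new reading comes with each control period).
- imaging.read_camera(name): name is "scene" or "top" or "wrist"; returns (picture, depth): 480x640x3 uint8, blue, green, red; 480x640 float32, m along the optical axis (not along the pixel's ray), 0 where there is no reading.
- imaging.get_calibration(name): a dict with "fovy" (degrees; the focal length in pixels is half the picture's height over the tangent of half this angle, whatever the lens; pixels are square), "cx", "cy" (the principal point, pixels), "R" (3x3) and "t" (3): a world point X has camera coordinates R X + t. Camera axes: x right, y down, z forward; pixel columns grow to the right and rows downward; lengths in m; the calibration is good to about 2 mm. A picture is of the moment at which its call begins: read the wrist's pose just before it. get_calibration takes no time and is no camera call; for the wrist camera it gives the pose at the moment of the call.
- ctrl.sign_off(): hands the job in; it is judged then, once.
The state is a dict: "time": time; "qpos": joint angles; "dq": joint speeds; "joint_efforts": joint torques, N m; "eef_pos": TCP position; "tcp_rot": TCP orientation; "contact_force": force on the tool from outside, world axes, zero at the start; "wrist_torque": the same for the moment, N m; "opening": opening from 0.0 (shut) to 1.0 (fully open); "finger_force": force on a finger pad.
Only numpy, scipy, OpenCV 4.12 (cv2) and the standard library are available. Lean on these libraries where they do the work, as an engineer would, in place of code of your own. Each camera call takes 0.05 s, during which the arm holds its last target. There are 200 camera calls.

TASK

One tart on the glass shelf has been left short of the row and askew. By its white board only, slide it gently along the glass until the board is flat and square against the brass front rail, centred behind the ticket that has no cake behind it. Do not touch the pastry, do not lift or tip the board, and leave the cakes and everything else as they are.

Things in the scene. Friction and masses are not known exactly. Their poses are not given: they have to be found in the camera images.
- tart: The stray tart on its loose square white board, the thing to push: 130 x 130 mm, 12 mm thick, 0.25 to 0.5 kg in all. Origin: centre of the board's underside; x, y parallel to its sides, z up. Starts 50 to 85 mm short of its place, up to 35 mm to either side of it, turned up to 0.35 rad from square (x points roughly at the rail). Slides with dry friction and stays where left.
- pastry: The round tart in the middle of that board, fixed to it: 93 mm across with a crown of piped cream, its top 51 mm above the glass. Origin: centre of its underside, on the board. Not to be touched. The board's sides stick out 18 mm beyond it.
- ticket (a point): Point on the rail's inner (robot-side) face, level with the glass top, at the middle of the ticket with no cake behind it. x: level, square to the rail, away from the robot; y along the rail; z up. The board's centre belongs 65 mm back along -x, its sides parallel to these axes. The ticket: black-framed card 72 x 46 mm fixed on the rail, facing away from the robot, top 64 mm above the glass.
- shelf: Fixed glass shelf on brass feet, 320 mm deep (x), 740 mm wide (y), glass top 40 mm above the counter. Origin: centre of its underside, at counter level; x away from the robot. The brass front rail, 6 mm thick, 18 mm high above the glass, runs along the far side, inner face at x = +135 mm. Three places for cakes about 210 mm apart along y; which one is free varies.
- dome_cake: Domed glazed cake, 92 mm across, on a loose 130 mm square white board like the tart's, home against the rail behind its own ticket; 55 mm high in all. Origin: centre of the board's underside. Leave alone. About 80 mm of bare glass separates boards standing side by side in the row.
- square_cake: Square layered chocolate cake, 88 mm wide, on a loose 130 mm square white board, already home against the rail behind its own ticket; 57 mm high in all. Origin: centre of the board's underside. Leave alone.
- jam_jar: Small jam jar with brass-coloured cap, 48 mm across, 52 mm high, standing loose on the glass on the robot's side of the domed cake. Origin: centre of its underside. Leave alone.
- ramekin: White ramekin of berries, 62 mm across, 34 mm high, standing loose on the glass on the robot's side of the square cake. Origin: centre of its underside. Leave alone.
- cake_server: Cake server with wooden handle, 258 mm long, lying on the counter on the right of the shelf (-y), clear of it. Origin: under the neck, 125 mm from the blade's tip. Leave alone.
- sugar_duster: Steel sugar duster, 62 mm across, 88 mm high, standing on the counter on the left of the shelf (+y), clear of it. Origin: centre of its underside. Leave alone.
Not all that is in view belongs to the job. Leave any green or turquoise look-alike of the tart alone.

How it is judged:
At the end, for the whole second after the job is handed in: The tart's board lies flat on the glass, at rest, its front side within 4 mm of the rail, square to the rail within 0.05 rad (3 degrees), its centre within 8 mm of the middle of the free ticket along the rail (x of tart in the frame of ticket between -0.069 and -0.062 m and y of tart in the frame of ticket between -0.008 and 0.008 m and angle between the x axis of tart and the x axis of ticket, either way round below 0.05 rad and angle between tart's own z axis and vertical below 0.03 rad and height (world z) of tart below 0.043 m and linear speed of tart below 0.01 m/s); the robot touches nothing.
It fails at once if the robot touches the pastry (contact force between any of the arm, the fingers and pastry above 0.3 N).
It fails at once if the tart's board is lifted off the glass, tipped or pushed off the shelf (height (world z) of tart above 0.046 m or height (world z) of tart below 0.03 m or angle between tart's own z axis and vertical above 0.1 rad).
It fails at once if the tart is shoved fast instead of slid gently (over 0.3 m/s) (linear speed of tart above 0.3 m/s).
It fails at once if a neighbouring cake is moved more than 8 mm (distance of any of dome_cake, square_cake from where it was at the start of the episode above 0.008 m).
It fails at once if the jar, ramekin, cake server or sugar duster is moved more than 15 mm (distance of any of jam_jar, ramekin, cake_server, sugar_duster from where it was at the start of the episode above 0.015 m).
It also fails if it takes over 64 s, if anything falls off the work surface, if the arm or the gripper's body presses on something with over 40 N, if the wrist force passes 120 N, or if a joint passes its speed limit or range.

## Working session

There is one attempt and no reset: what is moved stays moved. The work goes in short steps, Python scripts to look and compute and a shell command to move; the robot and the scene stay as the last step left them, time stands still between calls to the robot, and variables do not carry over. Pictures are saved under pics/ and viewed, at most 10 in all, crops included, and the job is handed in when it is done.

```bash
mkdir -p pics
python3 - <<'E'
from plant import ctrl, imaging
import cv2,numpy as np
s=ctrl.get_state();print(s['time'],s['eef_pos'],s['tcp_rot'],s['opening'])
for n in ("scene","top"):
    p,d=imaging.read_camera(n);cv2.imwrite(f"pics/{n}0.png",p);np.savez(f"pics/{n}0.npz",p=p,d=d);c=imaging.get_calibration(n);print(n,c)
E
```

```text
0.0 [0.25549037 0.62405761 0.22374347] [ 1.93177542e-01  9.81163125e-01 -1.09581871e-03 -3.98424309e-04] 1.0014861645644606
scene {'fovy': 54.339571411623346, 'cx': 312.8838133144985, 'cy': 242.62331960223563, 'R': array([[-0.54926585,  0.83540776, -0.02002237],
       [ 0.46895509,  0.28832101, -0.83483659],
       [-0.6916561 , -0.46793682, -0.5501336 ]]), 't': array([ 0.28790555, -0.16396201,  1.48503157])}
top {'fovy': 56.80715916720132, 'cx': 314.8309807356681, 'cy': 237.58864837743252, 'R': array([[ 3.56328762e-03, -9.99854665e-01, -1.66719121e-02],
       [-9.87951625e-01, -9.40344966e-04, -1.54760143e-01],
       [ 1.54721973e-01,  1.70224975e-02, -9.87811392e-01]]), 't': array([-0.01081956,  0.4895571 ,  1.14667034])}
```

View pics/top0.png

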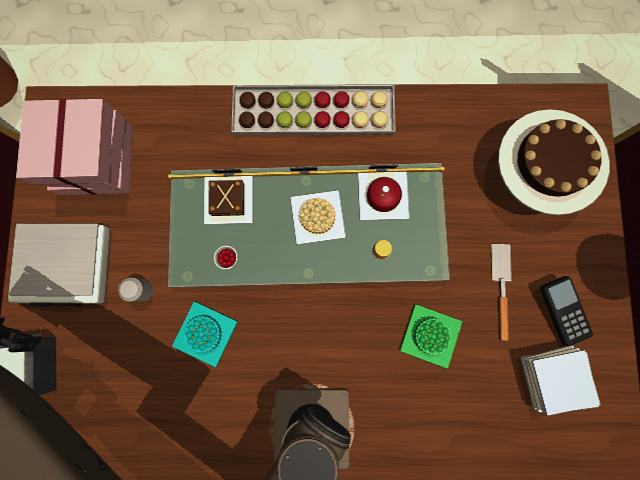

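View pics/scene0.png

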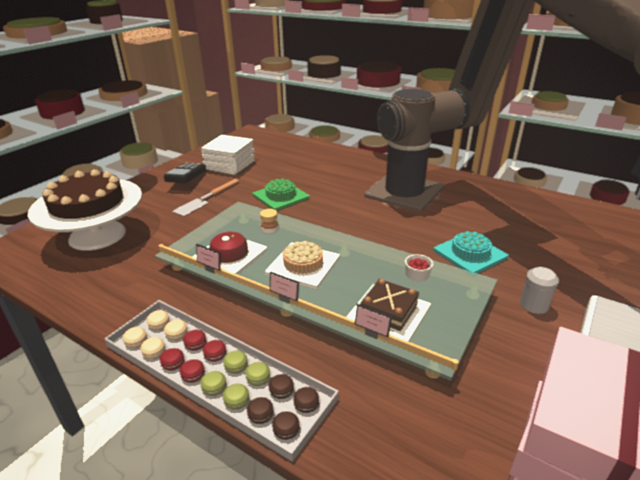

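The top view shows the stray tart at (318,217), turned slightly, and the free ticket at (303,169). The dome cake is at (384,193), the square cake at (227,198), the jar at (383,248) and the ramekin at (226,257).

```bash
cat > h.py <<'E'
from plant import ctrl, imaging
import cv2,numpy as np
def cal(n):
    c=imaging.get_calibration(n);f=240/np.tan(np.radians(c['fovy']/2))
    return f,c['cx'],c['cy'],np.array(c['R']),np.array(c['t'])
def ray(c,uv):
    f,cx,cy,R,t=c;uv=np.atleast_2d(uv).astype(float)
    return -R.T@t, np.c_[(uv[:,0]-cx)/f,(uv[:,1]-cy)/f,np.ones(len(uv))]@R
def onz(c,uv,z):
    o,d=ray(c,uv);return o+d*((z-o[2])/d[:,2])[:,None]
def onplane(c,uv,p,n):
    o,d=ray(c,uv);return o+d*(((p-o)@n)/(d@n))[:,None]
def proj(c,X):
    f,cx,cy,R,t=c;q=np.atleast_2d(X)@R.T+t;return q[:,:2]/q[:,2:]*f+[cx,cy]
def boards(p,roi):
    x0,y0,x1,y1=roi;h=cv2.cvtColor(p,cv2.COLOR_BGR2HSV)
    m=((h[...,1]<45)&(h[...,2]>170)).astype(np.uint8);k=np.zeros_like(m);k[y0:y1,x0:x1]=m[y0:y1,x0:x1]
    cs,_=cv2.findContours(k,cv2.RETR_EXTERNAL,cv2.CHAIN_APPROX_NONE)
    return [cv2.convexHull(q)[:,0] for q in cs if cv2.contourArea(q)>400]
def rect(c,hull,z):
    X=onz(c,hull+0.0,z);r=cv2.minAreaRect((X[:,:2]*1000).astype(np.float32));return r
E
python3 - <<'E'
from h import *
T=np.load('pics/top0.npz');S=np.load('pics/scene0.npz');ct,cs=cal('top'),cal('scene')
for h in boards(T['p'],(170,165,445,285)): print('top',rect(ct,h,.052),h.mean(0))
for h in boards(S['p'],(160,205,495,365)): print('scene',rect(cs,h,.052),h.mean(0))
hs=cv2.cvtColor(T['p'],cv2.COLOR_BGR2HSV)
b=(hs[...,0]>15)&(hs[...,0]<32)&(hs[...,1]>130)&(hs[...,2]>110);b[:155]=0;b[182:]=0;b[:,:165]=0;b[:,450:]=0
v,u=np.nonzero(b)
uu=np.unique(u);mid=np.array([[x,v[u==x].mean()] for x in uu if abs(v[u==x].mean()-172)<8]);w=[(u==x).sum() for x in uu]
X=onz(ct,mid,.058);P=np.polyfit(X[:,1],X[:,0],1);r=X[:,0]-np.polyval(P,X[:,1]);k=abs(r)<.004;P=np.polyfit(X[k,1],X[k,0],1)
print('rail top x=a*y+b',P,'std',r[k].std(),X[:,1].min(),X[:,1].max(),np.mean(w),k.sum())
for img,n,roi in((T['p'],'t',(160,155,450,290)),(S['p'],'s',(150,195,500,385))):
    x0,y0,x1,y1=roi;cv2.imwrite(f'pics/c{n}.png',cv2.resize(img[y0:y1,x0:x1],None,fx=2.2,fy=2.2,interpolation=cv2.INTER_CUBIC))
for n,q in(('t',T),('s',S)):
    print(n,np.round(q['d'][::60,::80],2)[3:6].tolist())
E
```

```text
top ((543.9756469726562, -16.725570678710938), (129.0151824951172, 130.8663787841797), 8.093460083007812) [317.73333333 217.53333333]
top ((590.7559204101562, 225.18814086914062), (128.0652313232422, 127.465576171875), 1.5584760904312134) [225.57142857 196.42857143]
top ((602.1608276367188, -192.1539306640625), (128.12051391601562, 130.67433166503906), 1.555654525756836) [382.3 195.3]
scene ((546.3582153320312, -12.524742126464844), (136.46202087402344, 133.84048461914062), 8.168875694274902) [308.         268.07692308]
scene ((599.8953247070312, -152.22203063964844), (127.67958068847656, 63.42185592651367), 1.1144261360168457) [240.  258.7]
rail top x=a*y+b [-0.02692382  0.66526142] std 0.0006501105995245335 -0.35514492349097787 0.38676169386843895 2.0931174089068825 247
t [[1.8899999856948853, 1.1100000143051147, 1.2599999904632568, 1.159999966621399, 1.2100000381469727, 1.190000057220459, 1.2400000095367432, 1.090000033378601], [1.8799999952316284, 1.1699999570846558, 1.2300000190734863, 1.1799999475479126, 1.1699999570846558, 1.1799999475479126, 1.2200000286102295, 1.2200000286102295], [1.8899999856948853, 1.159999966621399, 1.2000000476837158, 1.2000000476837158, 1.2000000476837158, 1.190000057220459, 1.190000057220459, 1.1399999856948853]]
s [[2.109999895095825, 1.25, 1.590000033378601, 1.5800000429153442, 1.559999942779541, 1.399999976158142, 1.5399999618530273, 2.1700000762939453], [1.2899999618530273, 1.2599999904632568, 1.2699999809265137, 1.100000023841858, 1.190000057220459, 1.25, 1.1699999570846558, 1.2300000190734863], [1.2999999523162842, 1.0700000524520874, 1.059999942779541, 1.059999942779541, 0.9900000095367432, 0.9100000262260437, 0.9800000190734863, 1.0399999618530273]]
```

View pics/cs.png

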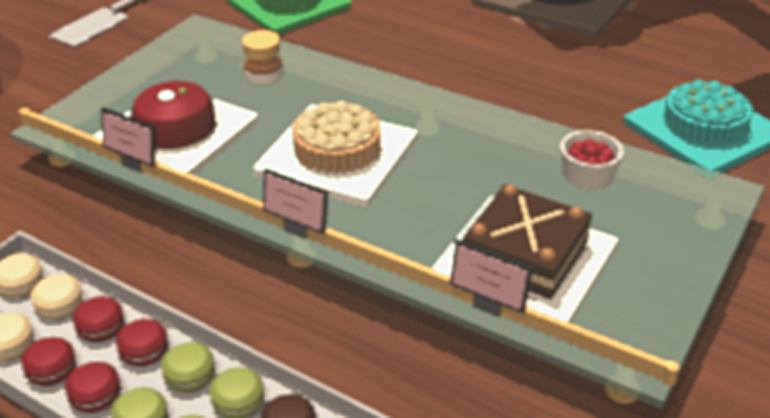

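The crop shows the three pink cards in black frames on the rail; the free one (middle) is at about (284,287) in the full picture. Next I measure the cards along the rail, using the two occupied ones as a check.

Run:
```python
from h import *
T=np.load('pics/top0.npz');S=np.load('pics/scene0.npz');ct,cs=cal('top'),cal('scene')
a=-0.0270;n=np.array([1,-a,0])/np.hypot(1,a);al=np.array([a,1,0])/np.hypot(1,a);p0=np.array([.66526,0,0])
hs=cv2.cvtColor(S['p'],cv2.COLOR_BGR2HSV)
m=(((hs[...,0]<8)|(hs[...,0]>165))&(hs[...,1]>40)&(hs[...,1]<130)&(hs[...,2]>110)).astype(np.uint8);m[:235]=0;m[345:]=0;m[:,:185]=0;m[:,400:]=0
m=cv2.morphologyEx(m,cv2.MORPH_CLOSE,np.ones((3,3)))
for q in cv2.findContours(m,0,1)[0]:
    if cv2.contourArea(q)<120: continue
    X=onplane(cs,q[:,0],p0+n*.004,n);s=(X-p0)@al
    print('card px',q[:,0].mean(0),'s',s.min(),s.max(),(s.min()+s.max())/2,'z',X[:,2].min(),X[:,2].max())
for nm,P in(('tart',(.54398,-.01673)),('sq',(.59076,.22519)),('dome',(.60216,-.19215))):
    d=np.array([*P,0])-p0;print(nm,'x',d@n+.003,'s',d@al)
# cards in top view: dark pixels near rail
hs=T['p'].max(2)<45
hs[:160]=0;hs[176:]=0
for x0,x1 in((200,255),(280,330),(360,410)):
    v,u=np.nonzero(hs[:,x0:x1]);uv=np.c_[u+x0,v]
    for z in(.10,):
        X=onz(ct,uv,z);s=(X-p0)@al;print('top',uv.min(0),uv.max(0),s.min(),s.max(),(s.min()+s.max())/2, len(u))
# pastry centre & top from depth
d=T['d'];f,cx,cy,R,t=ct
o,rd=ray(ct,[[318,217]]);print('pastry pt',o+rd*d[217,318]); print('board pt',onz(ct,[[300,200]],.052),[ (o+ray(ct,[[u,v]])[1]*d[v,u])[0] for u,v in((297,200),(338,236),(270,230))])
```

```text
card px [372.21505376 320.43010753] s 0.19263397799241516 0.25907447824912805 0.2258542281207716 z 0.055936764776059134 0.10259075064698087
card px [283.     286.0875] s -0.012498157938677442 0.05603403438221614 0.021767938221769347 z 0.05519075519701433 0.10194882041318531
card px [207.55714286 257.04285714] s -0.22300524718160197 -0.15114991888375415 -0.18707758303267807 z 0.05476090588078131 0.10164187572599448
tart x -0.11868736303693454 s -0.013450538172031686
sq x -0.06539494458452831 s 0.22711873030483262
dome x -0.06526317260666373 s -0.1903769202547221
top [213 170] [241 172] 0.18178320659100614 0.2547517753265689 0.2182674909587875 71
top [290 168] [316 170] -0.013076420832383013 0.05439214871123595 0.02065786393942647 66
top [369 166] [396 171] -0.21997216712006964 -0.15010507592321853 -0.18503862152164408 78
pastry pt [[ 0.53583147 -0.01851656  0.08587769]]
board pt [[0.58911076 0.03008282 0.052     ]] [array([0.58982208, 0.03828309, 0.04910887]), array([ 0.49145152, -0.07098132,  0.05348211]), array([0.50961609, 0.11027283, 0.04057488])]
```

```bash
R='0.096,-0.244,0,0,0,-0.037,0.096,-0.244,0,0,0,-0.037'
python3 -m handwheel '[0.096,-0.244,0,0,0,-0.037,0.096,-0.244,0,0,0,-0.037,0.096,-0.244,0,0,0,-0.037,0.096,-0.244,0,0,0,-0.037,0.096,-0.244,0,0,0,-0.037]' 1
python3 -m handwheel '[0.096,-0.244,0,0,0,-0.037,0.096,-0.244,0,0,0,-0.037,0.096,-0.244,0,0,0,-0.037,0.096,-0.244,0,0,0,-0.037,0.096,-0.244,0,0,0,-0.037]'
python3 -m handwheel '[0.096,-0.244,0,0,0,-0.037,0.096,-0.244,0,0,0,-0.037,0.096,-0.244,0,0,0,-0.037,0.096,-0.244,0,0,0,-0.037,0.096,-0.244,0,0,0,-0.037]'
python3 -m handwheel '[0.096,-0.244,0,0,0,-0.037,0.096,-0.244,0,0,0,-0.037,0.096,-0.244,0,0,0,-0.037,0.096,-0.244,0,0,0,-0.037,0,0,0,0,0,0]'
```

```text
time: 0.52
eef_pos: [0.3278, 0.4397, 0.2244]
tcp_rot: [0.334, 0.942, -0.001, -0.0]
contact_force: [1.0, 0.2, 0.8]
opening: 0.997
finger_force: 0.0
time: 0.93
eef_pos: [0.3997, 0.2568, 0.2248]
tcp_rot: [0.467, 0.884, -0.0, -0.0]
contact_force: [0.7, 0.3, -0.5]
opening: 1.002
finger_force: 0.0
time: 1.35
eef_pos: [0.4718, 0.0737, 0.2249]
tcp_rot: [0.591, 0.807, -0.0, -0.0]
contact_force: [0.7, 0.5, 0.4]
opening: 1.003
finger_force: 0.0
time: 1.77
eef_pos: [0.5309, -0.0766, 0.2248]
tcp_rot: [0.682, 0.731, -0.001, 0.001]
contact_force: [-0.4, -0.8, -0.4]
opening: 1.0
finger_force: 0.0
```

```bash
python3 -m handwheel '[0.041,-0.109,0,0,0,-0.0135,0.041,-0.109,0,0,0,-0.0135,0,0,0,0,0,0,0,0,-0.25,0,0,0,0,0,-0.25,0,0,0]'
python3 -m handwheel '[0,0,-0.2,0,0,0,0,0,0,0,0,0,0,0,0,0,0,0]'
python3 - <<'E'
from h import *
p,d=imaging.read_camera('scene');cv2.imwrite('pics/s1.png',cv2.resize(p[120:400,120:500],None,fx=2,fy=2))
p,d=imaging.read_camera('wrist');cv2.imwrite('pics/w1.png',p)
E
```

```text
time: 2.18
eef_pos: [0.544, -0.1042, 0.1524]
tcp_rot: [0.695, 0.719, 0.002, 0.003]
contact_force: [0.4, -0.2, -0.6]
opening: 1.003
finger_force: 0.0
time: 2.43
eef_pos: [0.5403, -0.1024, 0.1185]
tcp_rot: [0.694, 0.72, -0.001, -0.002]
contact_force: [0.4, -0.1, 0.3]
opening: 0.999
finger_force: 0.0
```

View pics/s1.png

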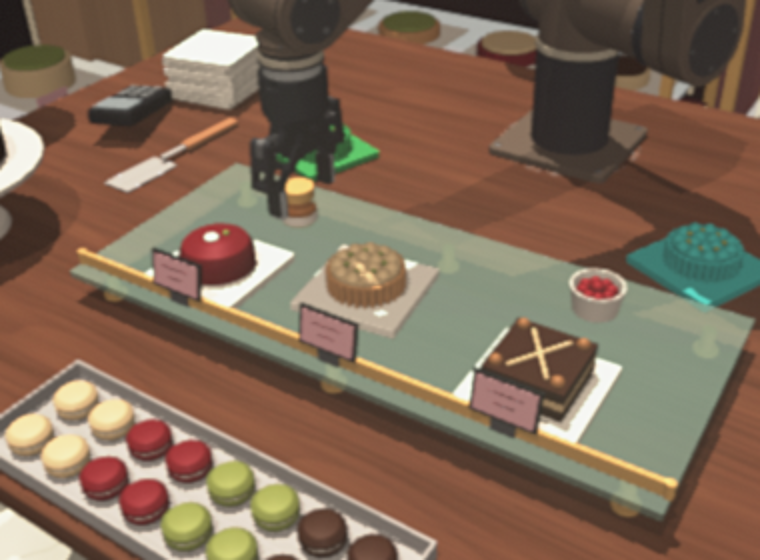

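View pics/w1.png

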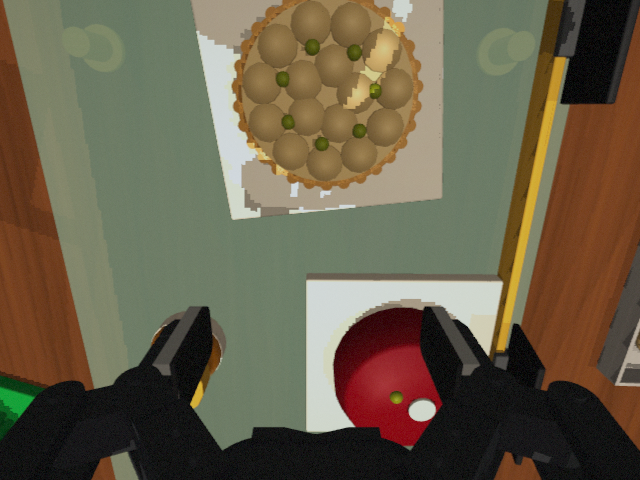

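The gripper hangs at about (290,150) in the scene crop, over the gap between dome cake and tart. In the wrist view the tart's board corner is at (233,218) and the dome cake's board edge at row 276, with free glass between them.

```bash
python3 -m handwheel '[0.02,-0.027,0,0,0,-0.005,0,0,-0.1,0,0,0,0,0,-0.1,0,0,0,0,0,-0.09,0,0,0,0,0,0,0,0,0]'
python3 -m handwheel '[0,0,-0.015,0,0,0,0,0,-0.015,0,0,0,0,0,-0.015,0,0,0,0,0,0,0,0,0]'
python3 - <<'E'
from h import *
p,d=imaging.read_camera('scene');cv2.imwrite('pics/s2.png',cv2.resize(p[150:330,180:380],None,fx=3,fy=3))
E
```

```text
time: 2.95
eef_pos: [0.5445, -0.1076, 0.0762]
tcp_rot: [0.697, 0.717, -0.0, -0.001]
contact_force: [0.9, 0.3, 1.1]
opening: 1.001
finger_force: 0.0
time: 3.28
eef_pos: [0.5453, -0.1077, 0.0706]
tcp_rot: [0.697, 0.717, 0.0, 0.001]
contact_force: [0.2, -0.6, -0.4]
opening: 1.002
finger_force: 0.0
```

View pics/s2.png

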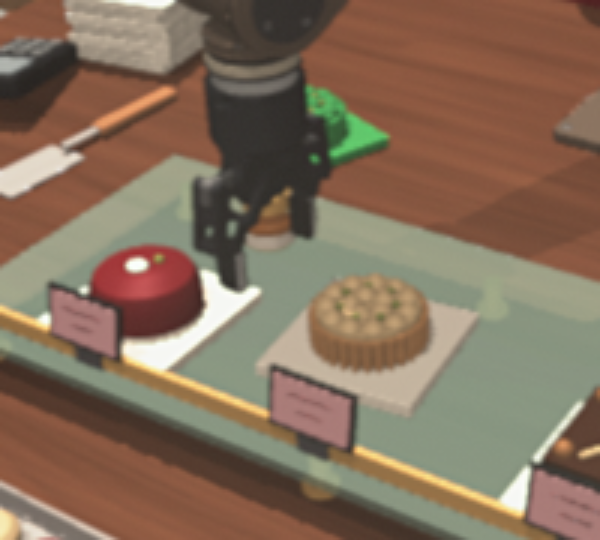

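The far fingertip shows at crop (237,288), i.e. (259,246) in full, just past the corner of the dome cake's board. I check its height and margin by projection.

Run:
```python
from h import *
c=cal('scene')
for z in(.045,.052,.058,.065): print(z,proj(c,[[.545+.05,-.1065,z],[.545+.05,-.1065-.011,z],[.545+.05,-.1065+.011,z],[.545-.05,-.106,z]]).round(1).tolist())
print('dome board near corner',proj(c,[[.539,-.1255,.052]]))
```

```text
0.045 [[258.1, 262.5], [254.4, 261.1], [261.7, 264.0], [283.5, 242.6]]
0.052 [[257.8, 260.1], [254.2, 258.7], [261.5, 261.6], [283.3, 240.3]]
0.058 [[257.6, 258.0], [253.9, 256.6], [261.3, 259.5], [283.2, 238.3]]
0.065 [[257.3, 255.6], [253.7, 254.1], [261.0, 257.0], [283.0, 235.9]]
dome board near corner [[266.20659585 246.39282434]]
```

Run:
```python
from h import *
c=cal('scene');p,d=imaging.read_camera('scene')
g=p.max(2)
for u in(257,259):
  for v in range(236,252,2):
    o,r=ray(c,[[u,v]]);print((u,v),g[v,u],(o+r[0]*d[v,u]).round(4))
for u in(280,):
  for v in range(218,234,3):
    o,r=ray(c,[[u,v]]);print((u,v),g[v,u],(o+r[0]*d[v,u]).round(4))
s=ctrl.get_state();print(s['eef_pos'],s['qpos'])
```

```text
(257, 236) 58 [ 0.5955 -0.1009  0.1212]
(257, 238) 57 [ 0.5977 -0.0996  0.1174]
(257, 240) 55 [ 0.5984 -0.0995  0.1125]
(257, 242) 53 [ 0.5998 -0.0989  0.108 ]
(257, 244) 48 [ 0.602  -0.0975  0.1044]
(257, 246) 113 [ 0.5992 -0.1007  0.0962]
(257, 248) 253 [ 0.5559 -0.1407  0.0516]
(257, 250) 247 [ 0.5628 -0.1351  0.0517]
(259, 236) 104 [ 0.5957 -0.0948  0.1233]
(259, 238) 103 [ 0.5913 -0.0993  0.114 ]
(259, 240) 100 [ 0.5945 -0.097   0.1112]
(259, 242) 99 [ 0.5927 -0.0992  0.104 ]
(259, 244) 89 [ 0.594  -0.0987  0.0994]
(259, 246) 92 [ 0.5943 -0.0991  0.094 ]
(259, 248) 251 [ 0.5527 -0.1371  0.0511]
(259, 250) 248 [ 0.5595 -0.1317  0.051 ]
(280, 218) 52 [ 0.5019 -0.1062  0.1196]
(280, 221) 53 [ 0.5034 -0.1056  0.1122]
(280, 224) 52 [ 0.5007 -0.1084  0.1015]
(280, 227) 49 [ 0.5028 -0.1074  0.0944]
(280, 230) 147 [ 0.4424 -0.1565  0.0379]
(280, 233) 148 [ 0.4553 -0.1468  0.0387]
[ 0.54511475 -0.1076754   0.07047681] [-3.77619237e-01  2.06895168e-01  1.98052897e+00 -3.35531844e-06
  9.53167668e-01 -4.05096175e-01]
```

Run:
```python
from h import *
c=cal('scene');p,d=imaging.read_camera('scene')
for z in np.arange(.09,.26,.01):
    u,v=proj(c,[[.545,-.1077,z]])[0].round().astype(int)
    o,r=ray(c,[[u,v]]);print(z.round(3),(u,v),p[v,u].max(),(o+r[0]*d[v,u]).round(3))
```

```text
0.09 (np.int64(269), np.int64(236)) 149 [ 0.482 -0.163  0.038]
0.1 (np.int64(269), np.int64(233)) 147 [ 0.475 -0.168  0.042]
0.11 (np.int64(269), np.int64(229)) 161 [ 0.476 -0.166  0.056]
0.12 (np.int64(268), np.int64(226)) 139 [ 0.477 -0.167  0.065]
0.13 (np.int64(268), np.int64(222)) 131 [ 0.472 -0.171  0.073]
0.14 (np.int64(268), np.int64(218)) 73 [ 0.558 -0.096  0.15 ]
0.15 (np.int64(268), np.int64(215)) 50 [ 0.566 -0.089  0.165]
0.16 (np.int64(267), np.int64(211)) 55 [ 0.568 -0.089  0.176]
0.17 (np.int64(267), np.int64(207)) 53 [ 0.561 -0.094  0.181]
0.18 (np.int64(267), np.int64(203)) 51 [ 0.556 -0.097  0.188]
0.19 (np.int64(266), np.int64(199)) 54 [ 0.571 -0.086  0.208]
0.2 (np.int64(266), np.int64(195)) 53 [ 0.572 -0.084  0.219]
0.21 (np.int64(266), np.int64(191)) 54 [ 0.571 -0.084  0.228]
0.22 (np.int64(265), np.int64(187)) 53 [ 0.574 -0.083  0.239]
0.23 (np.int64(265), np.int64(183)) 56 [ 0.574 -0.083  0.248]
0.24 (np.int64(264), np.int64(179)) 122 [ 0.57  -0.088  0.255]
0.25 (np.int64(264), np.int64(175)) 121 [ 0.573 -0.085  0.266]
```

```bash
python3 -m handwheel '[0,0,0,0,0,0,0,0,0,0,0,0,0,0,0,0,0,0,0,0,0,0,0,0,0,0,0,0,0,0]' 0.4 
python3 -m handwheel '[0,0,-0.06,0,0,0,0,0,-0.06,0,0,0,0,0,-0.06,0,0,0,0,0,0,0,0,0]'
python3 - <<'E'
from h import *
c=cal('scene');p,d=imaging.read_camera('scene')
for x in(.57,.575,.58,.515,.52):
  l=[]
  for z in np.arange(.03,.12,.002):
    u,v=proj(c,[[x,-.1,z]])[0].round().astype(int)
    o,r=ray(c,[[u,v]]);q=o+r[0]*d[v,u]
    if abs(q[1]+.1)<.02 and p[v,u].max()<125: l.append(q)
  l=np.array(l);print(x,len(l),l[np.argsort(l[:,2])[:3]].round(4).tolist() if len(l) else '')
print(ctrl.get_state()['eef_pos'])
E
```

```text
time: 3.85
eef_pos: [0.5447, -0.1075, 0.0699]
tcp_rot: [0.697, 0.717, -0.0, -0.0]
contact_force: [0.2, -1.0, -0.4]
opening: 0.402
finger_force: 0.0
time: 4.18
eef_pos: [0.5426, -0.1067, 0.0397]
tcp_rot: [0.697, 0.717, -0.001, -0.003]
contact_force: [-1.3, 0.3, -0.6]
opening: 0.399
finger_force: 0.0
0.57 32 [[0.5656, -0.1027, 0.0476], [0.5656, -0.1027, 0.0476], [0.5686, -0.0998, 0.0534]]
0.575 25 [[0.5682, -0.1067, 0.0477], [0.5755, -0.0997, 0.0603], [0.573, -0.1016, 0.0611]]
0.58 30 [[0.5729, -0.1053, 0.0539], [0.5757, -0.1026, 0.0594], [0.5757, -0.1026, 0.0594]]
0.515 34 [[0.5221, -0.0958, 0.0569], [0.5227, -0.095, 0.0604], [0.5218, -0.0955, 0.0626]]
0.52 38 [[0.5246, -0.0975, 0.0489], [0.5246, -0.0975, 0.0489], [0.5265, -0.0957, 0.0536]]
[ 0.54322065 -0.10695619  0.04071941]
```

```bash
for i in 1; do python3 -m handwheel '[0,0,-0.013,0,0,0,0,0,0,0,0,0]' | egrep 'eef|contact'; python3 -m handwheel '[0,0,-0.013,0,0,0,0,0,0,0,0,0]' | egrep 'eef|contact';python3 -m handwheel '[0,0,-0.013,0,0,0,0,0,0,0,0,0]' | egrep 'eef|contact'; done
```

```text
eef_pos: [0.5447, -0.1075, 0.0407]
contact_force: [-0.1, 0.1, 1.0]
eef_pos: [0.5449, -0.1076, 0.039]
contact_force: [-0.5, 0.3, 0.6]
eef_pos: [0.5447, -0.1075, 0.0369]
contact_force: [0.5, 0.9, 0.6]
```

```bash
python3 -m handwheel '[0,0,-0.013,0,0,0,0,0,0,0,0,0]' | egrep 'eef|contact'; python3 -m handwheel '[0,0,-0.013,0,0,0,0,0,0,0,0,0]' | egrep 'eef|contact'
```

```text
eef_pos: [0.5446, -0.1075, 0.0348]
contact_force: [0.5, -0.3, -0.1]
eef_pos: [0.5449, -0.1076, 0.0331]
contact_force: [0.1, 0.6, 0.2]
```

Run:
```python
from h import *
p,d=imaging.read_camera('scene');cv2.imwrite('pics/s3.png',cv2.resize(p[195:315,190:350],None,fx=5,fy=5,interpolation=cv2.INTER_CUBIC))
```

```text
(no output)
```

View pics/s3.png

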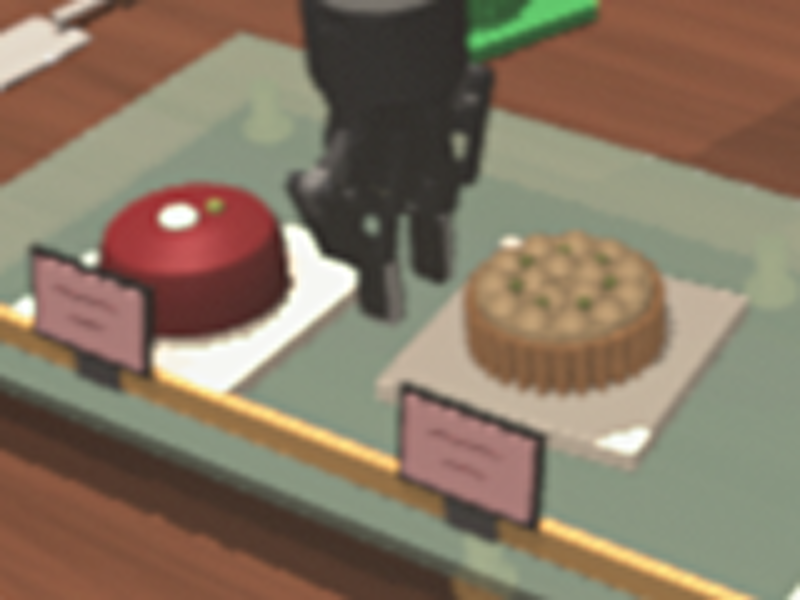

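The finger pair stands in the gap, with the front fingertip at crop (385,320), full (267,259), on clear glass between the two boards. That puts the tip at z of about 0.045.

```bash
python3 -m handwheel '[0,0,-0.01,0,0,0,0,0,0,0,0,0]' | egrep 'eef|contact'; python3 -m handwheel '[0,0,-0.01,0,0,0,0,0,0,0,0,0]' | egrep 'eef|contact'
```

```text
eef_pos: [0.5449, -0.1076, 0.033]
contact_force: [-3.5, 1.9, 8.1]
eef_pos: [0.545, -0.1076, 0.033]
contact_force: [-7.7, 1.5, 16.0]
```

```bash
python3 -m handwheel '[0,0,0.04,0,0,0,0,0,0,0,0,0]' | egrep 'eef|contact'; python3 -m handwheel '[-0.001,0.033,0,0,0,0,-0.001,0.033,0,0,0,0,-0.001,0.033,0,0,0,0,-0.001,0.033,0,0,0,0]' | egrep 'eef|contact';python3 -m handwheel '[-0.001,0.033,0,0,0,0,-0.001,0.033,0,0,0,0,-0.001,0.033,0,0,0,0,-0.001,0.033,0,0,0,0,0,0,0,0,0,0]' | egrep 'eef|contact|time'
cat > m.py <<'E'
from h import *
a=-.0270;n=np.array([1,-a,0])/np.hypot(1,a);al=np.array([a,1,0])/np.hypot(1,a);p0=np.array([.66226,0,0])
c=cal('top');p,d=imaging.read_camera('top')
h=cv2.cvtColor(p,cv2.COLOR_BGR2HSV);b=p.astype(int)
for h in boards(p,(170,165,445,285)):
    r=rect(c,h,.052);q=np.array([r[0][0]/1000,r[0][1]/1000,0])-p0
    print('x %.4f s %.4f size %.0f %.0f ang %.2f'%(q@n,q@al,*r[1],r[2]))
cv2.imwrite('pics/m.png',cv2.resize(p[155:290,160:450],None,fx=2.5,fy=2.5))
E
python3 m.py
```

```text
eef_pos: [0.5456, -0.1078, 0.0374]
contact_force: [0.5, 0.0, -0.8]
eef_pos: [0.5437, -0.0874, 0.0355]
contact_force: [0.2, -1.7, -0.2]
time: 6.37
eef_pos: [0.5434, -0.0667, 0.036]
contact_force: [0.7, 0.1, 0.2]
x -0.0651 s 0.2258 size 129 128 ang 2.43
x -0.0649 s -0.1905 size 129 131 ang 1.73
```

```bash
cat >> m.py <<'E'
def tart(p,roi=(255,172,360,270)):
    x0,y0,x1,y1=roi;b=p.astype(int);B,G,R=b[...,0],b[...,1],b[...,2]
    k=((R>=G-2)&(R>95)).astype(np.uint8);m=np.zeros_like(k);m[y0:y1,x0:x1]=k[y0:y1,x0:x1]
    m=cv2.morphologyEx(m,cv2.MORPH_OPEN,np.ones((3,3)))
    q=max(cv2.findContours(m,0,1)[0],key=cv2.contourArea);return cv2.convexHull(q)[:,0]
r=rect(c,tart(p),.052);q=np.array([r[0][0]/1000,r[0][1]/1000,0])-p0
print('TART x %.4f s %.4f size %.0f %.0f ang %.2f'%(q@n,q@al,*r[1],r[2]))
E
python3 m.py
```

```text
x -0.0651 s 0.2258 size 129 128 ang 2.43
x -0.0649 s -0.1905 size 129 131 ang 1.73
TART x -0.1126 s 0.0405 size 130 70 ang 0.82
```

View pics/m.png

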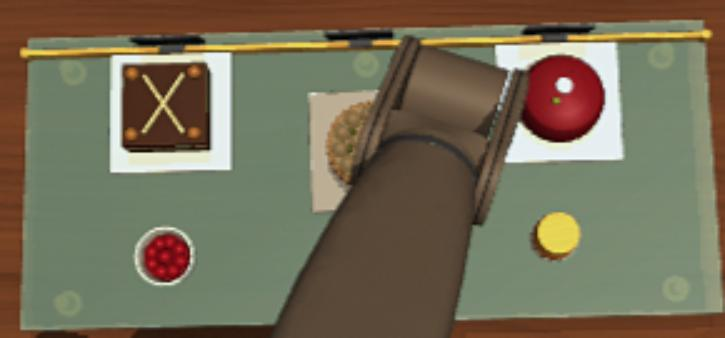

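The top view shows the tart's board now square, partly hidden by the arm. Its free (+y) side puts its centre at s of about 0.0105, so 9 mm more is needed.

```bash
python3 -m handwheel '[-0.001,0.02,0,0,0,0,-0.001,0.02,0,0,0,0,0,0.02,0,0,0,0,0,0,0,0,0,0,0,0,0,0,0,0]' | egrep 'eef|contact|time'; python3 m.py
```

```text
time: 6.88
eef_pos: [0.5435, -0.0587, 0.0363]
contact_force: [0.6, -0.1, -0.3]
x -0.0651 s 0.2258 size 129 128 ang 2.43
x -0.0649 s -0.1905 size 129 131 ang 1.73
TART x -0.1109 s 0.0503 size 128 67 ang 0.38
```

```bash
python3 -m handwheel '[0,-0.08,0,0,0,0,0,0,0.25,0,0,0,0,0,0.25,0,0,0,0,0,0.05,0,0,0,0,0,0,0,0,0]' | egrep 'eef|contact'
python3 -m handwheel '[-0.043,0.0375,0,0,0,-0.0667,-0.043,0.0375,0,0,0,-0.0667,-0.043,0.0375,0,0,0,-0.0667,-0.043,0.0375,0,0,0,-0.0667,-0.043,0.0375,0,0,0,-0.0667]' | egrep 'eef|contact'
python3 -m handwheel '[-0.043,0.0375,0,0,0,-0.0667,-0.043,0.0375,0,0,0,-0.0667,-0.043,0.0375,0,0,0,-0.0667,-0.043,0.0375,0,0,0,-0.0667,-0.043,0.0375,0,0,0,-0.0667]' | egrep 'eef|contact'
python3 -m handwheel '[-0.043,0.0375,0,0,0,-0.0667,-0.043,0.0375,0,0,0,-0.0667,-0.043,0.0375,0,0,0,-0.0667,-0.043,0.0375,0,0,0,-0.0667,-0.043,0.0375,0,0,0,-0.0667]' | egrep 'eef|contact'
python3 -m handwheel '[0,0,0,0,0,0,0,0,0,0,0,0]'; python3 m.py
```

```text
eef_pos: [0.5459, -0.0724, 0.1227]
contact_force: [0.3, -0.1, -0.4]
eef_pos: [0.5093, -0.0425, 0.1165]
contact_force: [-0.2, -0.4, -0.9]
eef_pos: [0.477, -0.0144, 0.1165]
contact_force: [-0.2, -0.0, 0.9]
eef_pos: [0.4448, 0.0137, 0.1166]
contact_force: [0.4, -0.3, 0.2]
time: 8.77
eef_pos: [0.4455, 0.0135, 0.1172]
tcp_rot: [1.0, 0.015, -0.001, -0.0]
contact_force: [0.2, -0.7, -0.3]
opening: 0.395
finger_force: 0.0
x -0.0876 s 0.0180 size 82 130 ang 1.50
x -0.0654 s 0.2270 size 128 127 ang 1.56
x -0.0653 s -0.1904 size 128 131 ang 1.56
TART x -0.1570 s 0.0350 size 108 62 ang 78.67
```

```bash
python3 -m handwheel '[0,0,-0.16,0,0,0,0,0,-0.16,0,0,0,0,0,-0.16,0,0,0,0,0,0,0,0,0]' | egrep 'eef|contact'
python3 -m handwheel '[0,0,-0.015,0,0,0,0,0,-0.015,0,0,0,0,0,0,0,0,0]' | egrep 'eef|contact'
python3 -m handwheel '[0,0,-0.013,0,0,0,0,0,0,0,0,0]' | egrep 'eef|contact'
python3 -m handwheel '[0,0,-0.013,0,0,0,0,0,0,0,0,0]' | egrep 'eef|contact'
```

```text
eef_pos: [0.4427, 0.0137, 0.042]
contact_force: [-0.4, 1.0, 0.0]
eef_pos: [0.4476, 0.0131, 0.0432]
contact_force: [0.4, 0.5, 1.0]
eef_pos: [0.4473, 0.0133, 0.0411]
contact_force: [0.2, 0.4, -0.2]
eef_pos: [0.4467, 0.0134, 0.0385]
contact_force: [0.4, 0.6, 0.1]
```

```bash
python3 -m handwheel '[0,0,-0.013,0,0,0,0,0,0,0,0,0]' | egrep 'eef|contact'
python3 -m handwheel '[0,0,-0.01,0,0,0,0,0,0,0,0,0]' | egrep 'eef|contact'
```

```text
eef_pos: [0.4463, 0.0135, 0.0361]
contact_force: [-0.3, -0.2, 0.1]
eef_pos: [0.4463, 0.0135, 0.0345]
contact_force: [0.5, -0.1, -0.5]
```

```bash
python3 -m handwheel '[0.033,0.001,0.012,0,0,0,0.033,0.001,0,0,0,0,0.033,0.001,0,0,0,0,0.033,0.001,0,0,0,0]' | egrep 'eef|contact'
python3 -m handwheel '[0.033,0.001,0,0,0,0,0.033,0.001,0,0,0,0,0.033,0.001,0,0,0,0,0.033,0.001,0,0,0,0]' | egrep 'eef|contact'
python3 -m handwheel '[0.033,0.001,0,0,0,0,0.033,0.001,0,0,0,0,0.033,0.001,0,0,0,0,0.033,0.001,0,0,0,0,0,0,0,0,0,0]' | egrep 'eef|contact|rot|time'
python3 m.py
```

```text
eef_pos: [0.4672, 0.014, 0.0368]
contact_force: [0.6, -0.3, 0.0]
eef_pos: [0.4854, 0.0148, 0.0362]
contact_force: [-3.9, 0.1, 2.9]
time: 11.15
eef_pos: [0.5074, 0.0151, 0.0367]
tcp_rot: [1.0, 0.013, 0.001, 0.0]
contact_force: [0.4, 0.6, 0.5]
x -0.0654 s 0.2270 size 128 127 ang 1.56
x -0.0653 s -0.1904 size 128 131 ang 1.56
TART x -0.0965 s 0.0314 size 97 58 ang 79.72
```

```bash
python3 -m handwheel '[0.025,0.001,0,0,0,0,0.025,0.001,0,0,0,0,0.02,0,0,0,0,0,0,0,0,0,0,0]' | egrep 'eef|contact'
python3 -m handwheel '[0.01,0,0,0,0,0,0,0,0,0,0,0]' | egrep 'eef|contact'
python3 -m handwheel '[0.01,0,0,0,0,0,0,0,0,0,0,0]' | egrep 'eef|contact'
```

```text
eef_pos: [0.5173, 0.0155, 0.0367]
contact_force: [-0.7, 0.0, 0.3]
eef_pos: [0.5179, 0.0155, 0.0366]
contact_force: [-3.6, -0.3, 1.4]
eef_pos: [0.5196, 0.0156, 0.0365]
contact_force: [-2.7, -0.4, 0.1]
```

```bash
for k in 1; do python3 -m handwheel '[0.01,0,0,0,0,0,0,0,0,0,0,0]' | egrep 'eef|contact'
python3 -m handwheel '[0.01,0,0,0,0,0,0,0,0,0,0,0]' | egrep 'eef|contact'; done
```

```text
eef_pos: [0.5212, 0.0155, 0.0365]
contact_force: [-2.1, 1.0, 0.4]
eef_pos: [0.5219, 0.0155, 0.0365]
contact_force: [-4.5, -0.4, 3.6]
```

```bash
python3 -m handwheel '[0.008,0,0,0,0,0,0,0,0,0,0,0]' | egrep 'eef|contact'
python3 -m handwheel '[0.008,0,0,0,0,0,0,0,0,0,0,0]' | egrep 'eef|contact'
```

```text
eef_pos: [0.5218, 0.0156, 0.0364]
contact_force: [-8.6, -1.4, 6.6]
eef_pos: [0.5219, 0.0156, 0.0364]
contact_force: [-12.9, -0.8, 9.4]
```

The board is against the rail: the force rises while the tool stays put. I back off, lift, move clear, and measure.

```bash
python3 -m handwheel '[-0.06,0,0,0,0,0,-0.12,0,0,0,0,0,0,0,0.25,0,0,0,0,0,0.25,0,0,0,0,0,0.25,0,0,0]' | egrep 'eef|contact'
python3 -m handwheel '[0,0.25,0,0,0,0,0,0.25,0,0,0,0,0,0.25,0,0,0,0,0,0.25,0,0,0,0,0,0.25,0,0,0,0]' | egrep 'eef'
python3 -m handwheel '[0,0.25,0,0,0,0,0,0.25,0,0,0,0,0,0,0,0,0,0,0,0,0,0,0,0,0,0,0,0,0,0]' | egrep 'time|eef|contact'
python3 m.py
python3 - <<'E'
from h import *
p,d=imaging.read_camera('scene');cv2.imwrite('pics/s9.png',p[200:360,160:480].repeat(2,0).repeat(2,1))
c=cal('scene');a=-.0270;n=np.array([1,-a,0])/np.hypot(1,a);al=np.array([a,1,0])/np.hypot(1,a);p0=np.array([.66226,0,0])
for h in boards(p,(160,205,495,365)):
    r=rect(c,h,.052);q=np.array([r[0][0]/1000,r[0][1]/1000,0])-p0;print('scene',q@n,q@al,r[1:])
E
```

```text
eef_pos: [0.4978, 0.0156, 0.1499]
contact_force: [0.9, -0.2, 0.3]
eef_pos: [0.4987, 0.2051, 0.1498]
time: 13.78
eef_pos: [0.4981, 0.2781, 0.1491]
contact_force: [-1.4, -0.7, -0.6]
x -0.0654 s 0.2270 size 128 127 ang 1.56
x -0.0649 s 0.0183 size 128 131 ang 1.55
x -0.0653 s -0.1904 size 128 131 ang 1.56
TART x -0.0580 s 0.0200 size 96 96 ang 26.62
scene -0.06601442025409168 0.06508628139061405 ((127.04129028320312, 50.02702331542969), 2.456815481185913)
scene -0.06645045334269947 -0.15048334322111936 ((127.67958068847656, 63.42185592651367), 1.1144261360168457)
```

View pics/s9.png

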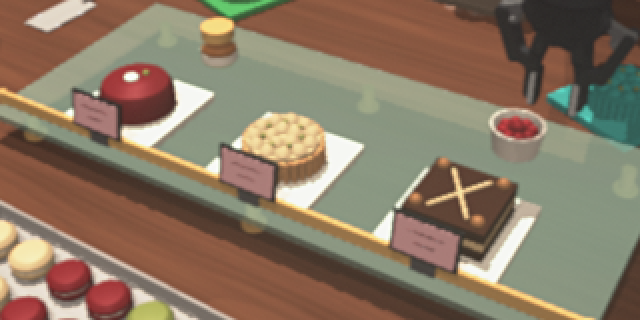

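The tart's board sits flat and square at the rail behind its ticket. Its centre measures s = 0.018, against 0.018–0.021 for the ticket, and the gripper is clear.

```bash
python3 -c "from plant import ctrl;print(ctrl.sign_off())"
```

```text
the job is handed in; nothing more can be done
None
```

The tart's board is flat and square against the brass rail, about 2 mm off the middle of the free ticket by my measurements. The neighbouring cakes measured where they started, and I handed the job in after about 14 of the 64 seconds; no verdict was shown.

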